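# Restock the gravity rack with spray cans

### The arm

A 6-joint arm with a two-finger parallel gripper is mounted at the origin on a cart in front of the work surface, level with it; the furniture and walls round the work are solid. World frame = base frame: x ahead of the robot, y to its left, z up, the work surface at z = 0. Lengths are in m, angles in rad, forces in N, time in s.
With the tool pointing down it reaches from about 0.35 to 0.975 m from the base axis. Payload 4.9 kg.
Tool frame: the origin (TCP) lies at the very end of the fingers, on their centre line; the grasp point (between the pads) lies manip.grip_point_offset behind it (manip.grip_point_offset is the distance from the TCP to the grasp point, in m); z points along the fingers, y is the line along which they close (so a half turn about z gives the same grasp; the last joint's range is limited). The gripper opens to 85 mm and grips with 20 to 120 N. Pads are 22 mm wide; open, the fingers measure 114 mm over their backs; the gripper's body (76 mm by 85 mm) begins 54 mm behind the grasp point. The pads swing forward as they close: fully open they stand 13 mm farther back than shut.
Start: joints at [-1.367, 0.053, 1.613, -0, 1.476, -0.119], TCP at [0.198, -0.593, 0.231] pointing down, gripper open.
Joint ranges: [-3.01, 3.01], [-1.01, 2.22], [0.06, 2.58], [-1.02, 4.17], [0.09, 2.62], [-3.14, 3.14]. Speed limits (rad/s): [2.57, 2.57, 3.14, 3.14, 3.14, 3.14].

### API

Orientations are given as a unit quaternion [w, x, y, z].
In Python, from plant import manip gives the robot as it stands.
- The arm moves only by the shell command python3 -m crank 'ROWS' [OPENING]. ROWS is JSON, a list of rows, each an object of numbers: "x", "y", "z": the shift along the tool's x, y, z in cm; "turn": the turn about the tool's z in rad. In form: [{"x": .., "y": .., "z": .., "turn": ..}, ...]. A call has 1 to 5 rows; each row shifts and turns the commanded pose from where the row before left it, along the tool's axes as they then stand; what a row does not reach is not made up. A row lasts 1/10 s, in which the tool goes at most 50 mm and 8.59 degrees, less where a joint would pass 70% of its speed; a pose out of reach is approached as far as the arm can. A call with a gripper value outside its range is refused whole. OPENING is the opening in per cent of the stroke, from 0 (shut) to 100 (fully open), set as the call begins (- or left out, the last holds). The fingers move at their own pace and stop on an object; the grip force is fixed at half the most. Time passes only in rows, so rows that do not move let the fingers close. It gives the time, the measured TCP pose, the force, the opening and the grip force at its end, in the units of the state.
- manip.state(): the state, without advancing time (a new reading comes with each control period).
- manip.grab_frame(name): name is "side" or "top"; returns (picture, depth): 400x640x3 uint8, red, green, blue; 400x640 float32, m along the optical axis (not along the pixel's ray), 0 where there is no reading.
- manip.camera_model(name): a dict with "mtx" (3x3 intrinsics, pixels), "world_to_cam" (4x4, takes a point from world to camera coordinates). Camera axes: x right, y down, z forward; pixel columns grow to the right and rows downward; lengths in m; the calibration is good to about 2 mm. A picture is of the moment at which its call begins. camera_model takes no time and is no camera call.
- manip.job_done(): hands the job in; it is judged then, once.
The state is a dict: "time": time; "joint_pos": joint angles; "joint_vel": joint speeds; "joint_efforts": joint torques, N m; "tool_pos": TCP position; "tool_rot": TCP orientation; "contact_force": force on the tool from outside, world axes, zero at the start; "ft_torque": the same for the moment, N m; "gripper_width": opening from 0.0 (shut) to 1.0 (fully open); "grasp_force": force on a finger pad.
Only numpy, scipy, OpenCV 4.12 (cv2) and the standard library are available. Lean on these libraries where they do the work, as an engineer would, in place of code of your own. Each camera call takes 0.05 s, during which the arm holds its last target. There are 200 camera calls.

### The job

Load the two spray cans that lie on the bench into the sloping plywood can rack: feed each one in at the open upper end so that it rolls down into line behind the can that is already there. All the caps must point to the same side as the cap of the can already in the rack. Leave the rest of the things on the bench where they are.

Things in the scene. Friction and masses are not known exactly. Their poses are not given: they have to be found in the camera images.
- can_a: Loose on the bench, lying on its side: a marking spray can, banded orange and grey, with an orange domed cap: 54 mm body diameter, 185 mm long, about 0.32 kg. Origin: the middle of its length, on its axis; the body's y axis runs along the can towards the cap end. It rolls if pushed sideways.
- can_b: Loose on the bench, lying on its side: the same kind of can as can_a, same size, origin and axes. It rolls if pushed sideways. (Timber stored overhead hangs 0.6 m above the rear of the bench, beyond 0.6 m from the robot: lift no higher than needed there.)
- can_0: The can already in the rack, resting against the front stop: same kind, size, origin and axes; its cap points to the chute's +y side.
- can_a_cap (a point): Centre of the cap end face of can_a (92.5 mm from its middle).
- can_b_cap (a point): Centre of the cap end face of can_b (92.5 mm from its middle).
- can_0_cap (a point): Centre of the cap end face of can_0 (92.5 mm from its middle).
- chute: Sloping plywood trough of the rack, fixed. Origin: on its floor, mid-width, at the inner face of the front stop (low end, towards the robot). x runs uphill along the floor, y across to the left, z square to the floor. Slope 14 degrees; floor 300 mm long, 210 mm wide inside. Cans lie across it (along y) and roll towards -x; in line their middles are at x = 27, 81 and 135 mm, z = 27 mm.
- chute_load (a point): Loading point in the open upper part: chute x = 215 mm, y = 0, z = 27 mm (where the middle of a can resting there is); axes as chute. A can let go here rolls down by itself (it may jam if more than 10 degrees askew). Open on top from x = 113 to 300 mm. Side walls here 10 mm thick, 32 mm high; rear lip at x = 300 mm, 18 mm high.
- chute_cover (a point): Middle of the cover's upper edge: chute x = 110 mm, y = 0, z = 68 mm; axes as chute. Steel rods 6 mm thick, 65 to 71 mm above the floor, cover the lower part up to x = 113 mm, so that cans roll in below them and cannot be put in from above. Side walls there are 80 mm high (to x = 125 mm), the front stop 40 mm.
- mug: Bystander, to be left alone: white dotted mug, 82 mm wide, 91 mm tall. Origin: centre of its underside.
- glue: Bystander, to be left alone: white glue bottle standing up, 61 mm across, 200 mm tall. Origin: centre of its underside.
- screws: Bystander, to be left alone: open cardboard carton of screws, 69 x 100 x 42 mm. Origin: centre of its underside.
- offcut: Bystander, to be left alone: small dark wooden offcut, 35 x 70 x 35 mm. Origin: centre of its underside.
- marker: Bystander, to be left alone: white and black marker pen lying down, 17 mm thick, 135 mm long. Origin: its underside, near the middle.

How it is judged:
By the outcome, as a careful person would: the job done as asked, in the order asked, and still so for the second after the job is handed in, with the robot touching nothing.
It also fails if it takes over 64 s, if anything falls off the work surface, if the arm or the gripper's body presses on something with over 40 N, if the wrist force passes 120 N, or if a joint passes its speed limit or range.

## Working session

There is one attempt and no reset: what is moved stays moved. The work goes in short steps, Python scripts to look and compute and a shell command to move; the robot and the scene stay as the last step left them, time stands still between calls to the robot, and variables do not carry over. Pictures are saved under pics/ and viewed, at most 10 in all, crops included, and the job is handed in when it is done.

```bash
ls; mkdir -p pics; cat > h.py <<'E'
import numpy as np, cv2
from plant import manip
def grab(n):
    p,d=manip.grab_frame(n); c=manip.camera_model(n)
    return p,d,np.array(c["mtx"]),np.array(c["world_to_cam"])
def cloud(d,K,T):
    v,u=np.indices(d.shape); X=np.stack([(u-K[0,2])/K[0,0]*d,(v-K[1,2])/K[1,1]*d,d],-1)
    return (X-T[:3,3])@T[:3,:3]
def save(n,p): cv2.imwrite("pics/"+n,p[...,::-1])
E
python3 - <<'E'
from h import *
for n in("top","side"):
    p,d,K,T=grab(n); save(n+"0.png",p); np.savez(n+"0.npz",p=p,d=d,K=K,T=T)
    print(n,K[0,0],-T[:3,:3].T@T[:3,3],T[2,:3])
s=manip.state(); print(s,manip.grip_point_offset)
E
```

```text
pics
top 376.89595430295833 [ 0.41987699 -0.08935277  1.15852525] [ 0.10065189  0.00595534 -0.99490388]
side 485.63169710167136 [-0.96213059  0.20904376  1.16384564] [ 0.80120918 -0.15266319 -0.57858258]
{'time': 0.1, 'joint_pos': array([-1.36699973e+00,  5.33033084e-02,  1.61417134e+00,  4.56913470e-05,
        1.47599202e+00, -1.18981981e-01]), 'joint_vel': array([ 2.44659713e-03, -4.75762679e-04, -4.44796562e-03, -1.63259736e-03,
        1.94493326e-03, -1.63955380e-06]), 'joint_efforts': array([ 1.03902956e-03, -3.94901133e+01, -3.71364856e+01,  1.97741974e-05,
        3.85912033e-03,  3.39347494e-06]), 'tool_pos': array([ 0.19815962, -0.59215748,  0.23016947]), 'tool_rot': array([-9.37131252e-04,  9.87004909e-01,  1.60687369e-01, -1.70035421e-05]), 'contact_force': array([-0.98538903,  0.438544  ,  0.7641944 ]), 'ft_torque': array([ 0.06265549, -0.05311856, -0.03661086]), 'grasp_force': 0.0, 'gripper_width': 1.0008580758196048} 0.0187
```

View pics/top0.png

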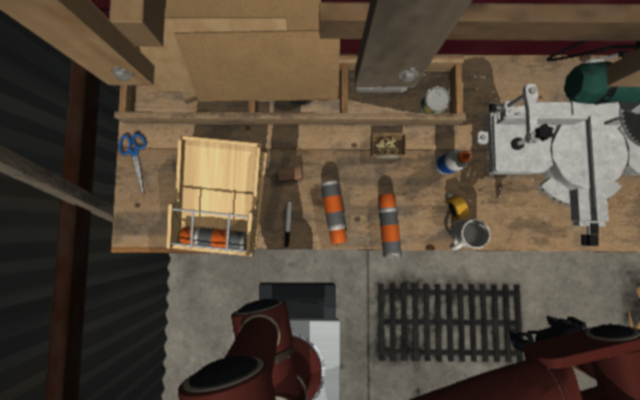

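View pics/side0.png

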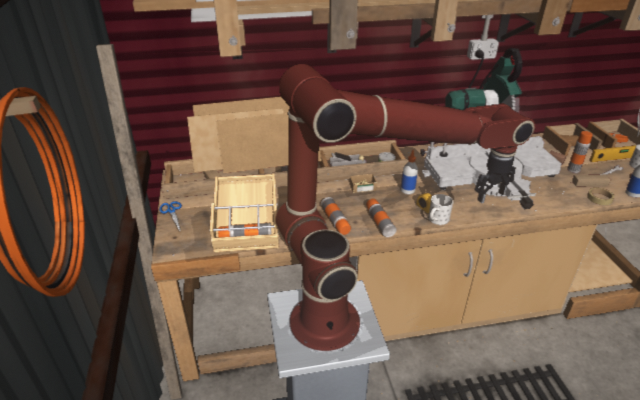

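The top view shows the rack at (178–265, 137–253) with can_0 at (210, 238), and the two loose cans at (334, 212) and (390, 225). I still need to find which end each cap is on.

```bash
cat > m.py <<'E'
from h import *
def cans(f=None, n="top"):
    p,d,K,T=f if f else grab(n)
    P=cloud(d,K,T); h=cv2.cvtColor(p,cv2.COLOR_RGB2HSV)
    org=((h[...,0]<12)&(h[...,1]>180)&(h[...,2]>130))
    return p,d,P,org
E
python3 - <<'E'
from h import *
z=np.load("top0.npz"); p,d,K,T=[z[k] for k in "pdKT"]; P=cloud(d,K,T)
# bench height and cans by height in boxes
for nm,(u0,u1,v0,v1) in dict(a=(312,355,168,255),b=(372,410,184,266)).items():
    Q=P[v0:v1,u0:u1]; m=(Q[...,2]>0.02)&(Q[...,2]<0.07)
    n,l,s,c=cv2.connectedComponentsWithStats(m.astype(np.uint8)); m=l==1+s[1:,4].argmax()
    q=Q[m]; r=cv2.minAreaRect(q[:,:2].astype(np.float32)); print(nm,m.sum(),q.min(0),q.max(0),r)
    ce=q[:,:2].mean(0); w=np.linalg.svd(q[:,:2]-ce,full_matrices=False)[2][0]; print(w,np.percentile(q[:,2],95))
for (u,v) in [(181,137),(263,147),(222,160),(222,180),(195,180),(250,180),(178,180),(262,180),(170,230),(250,250),(210,238),(185,236),(240,241),(290,172),(288,222),(385,145),(455,160),(473,235)]: print(u,v,P[v,u].round(3))
S=np.load("side0.npz")["p"]
a=cv2.resize(p[165:265,310:410],(400,400),interpolation=cv2.INTER_CUBIC)
b=cv2.resize(S[180:250,300:400],(400,280),interpolation=cv2.INTER_CUBIC)
c=cv2.resize(p[190:260,160:270],(400,255),interpolation=cv2.INTER_CUBIC)
save("crop.png",np.hstack([a,np.vstack([b,c])[:400]]))
E
```

```text
a 1087 [ 0.37882962 -0.17788508  0.02436301] [ 0.566456   -0.10246931  0.05798157] ((0.47236892580986023, -0.14162565767765045), (0.18420320749282837, 0.05313469469547272), 9.636658668518066)
[-0.98593593 -0.16712373] 0.054207613203271235
b 1130 [ 0.3421094  -0.34016805  0.02347158] [ 0.52880891 -0.27600361  0.05812388] ((0.4352431297302246, -0.30627167224884033), (0.1843411922454834, 0.053966112434864044), 4.9731364250183105)
[-0.99629701 -0.08597828] 0.054317437863299116
181 137 [0.674 0.293 0.122]
263 147 [ 0.674  0.079 -0.001]
222 160 [0.615 0.182 0.094]
222 180 [0.558 0.183 0.083]
195 180 [0.559 0.264 0.075]
250 180 [0.559 0.103 0.081]
178 180 [0.554 0.3   0.11 ]
262 180 [0.569 0.079 0.008]
170 230 [0.414 0.312 0.122]
250 250 [0.361 0.093 0.108]
210 238 [0.392 0.21  0.091]
185 236 [0.397 0.281 0.088]
240 241 [0.385 0.125 0.093]
290 172 [ 0.591 -0.009  0.032]
288 222 [ 0.44  -0.004  0.016]
385 145 [ 0.679 -0.299  0.015]
455 160 [ 0.612 -0.471  0.13 ]
473 235 [ 0.405 -0.563  0.009]
```

View pics/crop.png

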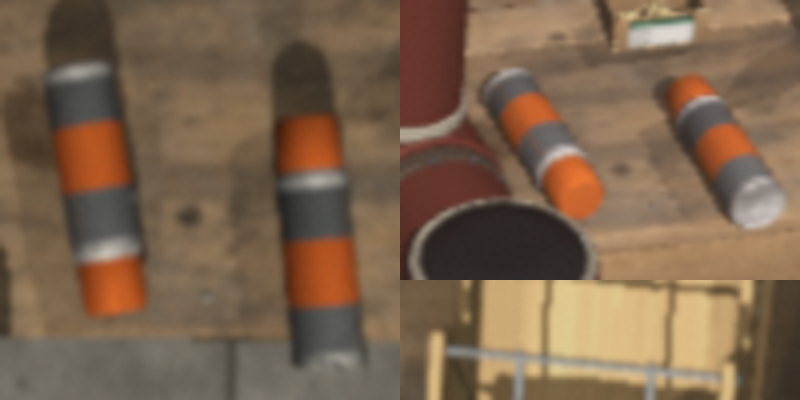

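Left can (in the crop at left): the cap points towards the robot (−x). Right can: the cap points away (+x). Next I measure the chute frame.

```bash
python3 - <<'E'
from h import *
z=np.load("top0.npz"); p,d,K,T=[z[k] for k in "pdKT"]; P=cloud(d,K,T)
Q=P[150:185,190:245].reshape(-1,3); Q=Q[(Q[:,2]>.05)&(Q[:,2]<.12)]
c=Q.mean(0); n=np.linalg.svd(Q-c,full_matrices=False)[2][2]; n*=np.sign(n[2])
print("normal",n,"slope",np.degrees(np.arccos(n[2])),"yaw",np.degrees(np.arctan2(-n[1],-n[0])),"resid",((Q-c)@n).std())
R=P[130:258,160:275]; hgt=(R-c)@n
# wall tops: points ~32mm above floor
m=(hgt>.022)&(hgt<.042)&(R[...,0]>.5)&(R[...,0]<.70)
for nm,s in(("L",R[...,1]>.24),("R",R[...,1]<.14)):
    q=R[m&s]; f=np.polyfit(q[:,0],q[:,1],1); print(nm,len(q),"y at x=.57",np.polyval(f,.57),"yaw",np.degrees(np.arctan(f[0])),q[:,0].min(),q[:,0].max())
m=(hgt>.010)&(hgt<.028)&(R[...,0]>.63); q=R[m&(R[...,1]>.13)&(R[...,1]<.25)]; print("lip",len(q),q.mean(0) if len(q) else 0, q.min(0),q.max(0))
f=np.polyfit(q[:,1],q[:,0],1); print("lip slope deg",np.degrees(np.arctan(f[0])))
m=(hgt>.055)&(hgt<.08)&(R[...,1]>.12)&(R[...,1]<.26)
q=R[m]; print("rods",len(q),q.min(0),q.max(0))
print("can0",R[95:115][(hgt[95:115]>.045)&(hgt[95:115]<.058)].mean(0))
print("floor z at .57,.19", c[2]-(n[0]*(.57-c[0])+n[1]*(.19-c[1]))/n[2])
E
```

```text
normal [-0.24257005  0.02393038  0.9698387 ] slope 14.107832839907589 yaw -5.634196394216717 resid 0.00199661489116077
L 284 y at x=.57 0.29920107059625384 yaw -5.299164482575734 0.5013659875975223 0.6701069919763366
R 217 y at x=.57 0.0791061445483319 yaw -5.515730917143434 0.5000768204992041 0.6444912253822612
lip 155 [0.66520877 0.19076351 0.12387582] [0.65503308 0.13113099 0.1178376 ] [0.6748387  0.24955697 0.12952527]
lip slope deg 5.5411679781101615
rods 441 [0.35740079 0.12156602 0.09001362] [0.47191388 0.25936167 0.13286991]
can0 [0.3930316  0.20979825 0.09007498]
floor z at .57,.19 0.08175876831697984
```

Chute yaw is about −5.4°. The load point for the can's middle is about (0.577, 0.188, 0.111). I will take the right-hand can first, with tool heading ψ = 4.9°.

```bash
cat > go.py <<'E'
import sys,numpy as np
from scipy.spatial.transform import Rotation as R
from plant import manip
# go.py x y z psi_deg : shift (tool axes now, cm) and turn to target
t=[float(a) for a in sys.argv[1:5]]; s=manip.state()
q=s["tool_rot"]; r=R.from_quat([q[1],q[2],q[3],q[0]]).as_matrix()
psi=np.degrees(np.arctan2(r[1,0],r[0,0]))
dp=(psi-t[3]+180)%360-180
print("t",round(s["time"],2),"pos",s["tool_pos"].round(4),"psi",psi.round(2),"q6",s["joint_pos"][5].round(2),"w",round(s["gripper_width"],3),"gf",round(s["grasp_force"],1))
print("shift cm",(r.T@(np.array(t[:3])-s["tool_pos"])*100).round(2),"turn rad",np.radians(dp).round(3),"tilt z",r[:,2].round(3))
E
python3 go.py .435 -.306 .15 4.9
```

```text
t 0.1 pos [ 0.1982 -0.5922  0.2302] psi 18.49 q6 -0.12 w 1.001 gf 0.0
shift cm [ 31.54 -19.61   8.06] turn rad 0.237 tilt z [-0.     0.002 -1.   ]
```

```bash
python3 -m crank '[{"x":3.94,"y":-2.45},{"x":3.94,"y":-2.45},{"x":3.94,"y":-2.45},{"x":3.94,"y":-2.45}]' 100
python3 -m crank '[{"x":3.94,"y":-2.45},{"x":3.94,"y":-2.45},{"x":3.94,"y":-2.45},{"x":3.94,"y":-2.45}]'
python3 -m crank '[{"turn":0.12},{"turn":0.117},{"z":4},{"z":4},{}]'
python3 go.py .435 -.306 .013 4.9
```

```text
t 0.1 pos [ 0.1982 -0.5922  0.2302] psi 18.49 q6 -0.12 w 1.001 gf 0.0
shift cm [ 31.53 -19.59  21.76] turn rad 0.237 tilt z [-0.     0.002 -1.   ]schema error: expected keys x, y, z, turn
schema error: expected keys x, y, z, turn
schema error: expected keys x, y, z, turn
```

```bash
python3 -m crank '[{"x":3.94,"y":-2.45,"z":0,"turn":0},{"x":3.94,"y":-2.45,"z":0,"turn":0},{"x":3.94,"y":-2.45,"z":0,"turn":0},{"x":3.94,"y":-2.45,"z":0,"turn":0}]' 100
python3 -m crank '[{"x":3.94,"y":-2.45,"z":0,"turn":0},{"x":3.94,"y":-2.45,"z":0,"turn":0},{"x":3.94,"y":-2.45,"z":0,"turn":0},{"x":3.94,"y":-2.45,"z":0,"turn":0}]'
python3 -m crank '[{"x":0,"y":0,"z":0,"turn":0.12},{"x":0,"y":0,"z":0,"turn":0.117},{"x":0,"y":0,"z":4,"turn":0},{"x":0,"y":0,"z":4,"turn":0},{"x":0,"y":0,"z":0,"turn":0}]'
python3 go.py .435 -.306 .013 4.9
```

```text
time: 0.5
tool_pos: [0.3173, -0.4481, 0.2306]
tool_rot: [-0.0, 0.987, 0.16, -0.0]
contact_force: [0.7, 0.8, -1.1]
gripper_width: 0.998
grasp_force: 0.0
time: 0.9
tool_pos: [0.4357, -0.305, 0.2309]
tool_rot: [-0.0, 0.987, 0.161, -0.0]
contact_force: [0.0, 0.1, -0.5]
gripper_width: 1.002
grasp_force: 0.0
time: 1.4
tool_pos: [0.4315, -0.3035, 0.1443]
tool_rot: [-0.005, 0.999, 0.043, -0.005]
contact_force: [-1.2, 0.3, -0.4]
gripper_width: 0.995
grasp_force: 0.0
t 1.4 pos [ 0.4315 -0.3035  0.1443] psi 4.93 q6 0.73 w 0.995 gf 0.0
shift cm [ 0.44  0.41 13.13] turn rad 0.0 tilt z [-0.01   0.009 -1.   ]
```

```bash
python3 -m crank '[{"x":0,"y":0,"z":3,"turn":0},{"x":0,"y":0,"z":3,"turn":0},{"x":0,"y":0,"z":0,"turn":0},{"x":0,"y":0,"z":0,"turn":0}]'
python3 go.py .435 -.306 .013 4.9
```

```text
time: 1.8
tool_pos: [0.4353, -0.3072, 0.0926]
tool_rot: [0.0, 0.999, 0.043, 0.0]
contact_force: [-0.7, -0.7, 0.5]
gripper_width: 0.999
grasp_force: 0.0
t 1.8 pos [ 0.4353 -0.3072  0.0926] psi 4.91 q6 0.73 w 0.999 gf 0.0
shift cm [-0.03 -0.13  7.96] turn rad 0.0 tilt z [ 0. -0. -1.]
```

```bash
python3 -m crank '[{"x":0,"y":-0.1,"z":3,"turn":0},{"x":0,"y":0,"z":3,"turn":0},{"x":0,"y":0,"z":1.9,"turn":0},{"x":0,"y":0,"z":0,"turn":0}]'
python3 -m crank '[{"x":0,"y":0,"z":0,"turn":0},{"x":0,"y":0,"z":0,"turn":0},{"x":0,"y":0,"z":0,"turn":0},{"x":0,"y":0,"z":0,"turn":0},{"x":0,"y":0,"z":0,"turn":0}]' 30
python3 -m crank '[{"x":0,"y":0,"z":0,"turn":0},{"x":0,"y":0,"z":0,"turn":0},{"x":0,"y":0,"z":0,"turn":0}]' 
python3 go.py .435 -.306 .2 4.9
```

```text
time: 2.2
tool_pos: [0.4346, -0.3056, 0.0121]
tool_rot: [-0.001, 0.999, 0.043, -0.001]
contact_force: [-0.1, -0.3, 1.0]
gripper_width: 1.002
grasp_force: 0.0
time: 2.7
tool_pos: [0.4368, -0.3076, 0.0154]
tool_rot: [0.002, 0.999, 0.043, 0.002]
contact_force: [-0.5, 1.2, 6.6]
gripper_width: 0.611
grasp_force: 64.0
time: 3.0
tool_pos: [0.4368, -0.3076, 0.0155]
tool_rot: [0.002, 0.999, 0.043, 0.002]
contact_force: [-0.5, 0.8, 5.9]
gripper_width: 0.61
grasp_force: 64.0
t 3.0 pos [ 0.4368 -0.3076  0.0155] psi 4.92 q6 0.73 w 0.61 gf 64.0
shift cm [ -0.1   -0.1  -18.46] turn rad 0.0 tilt z [ 0.004 -0.004 -1.   ]
```

```bash
python3 -m crank '[{"x":0,"y":0,"z":-3,"turn":0},{"x":0,"y":0,"z":-4,"turn":0},{"x":0,"y":0,"z":-4,"turn":0},{"x":0,"y":0,"z":-4,"turn":0},{"x":0,"y":0,"z":-4,"turn":0}]'
python3 -m crank '[{"x":0,"y":0,"z":0,"turn":-0.14},{"x":0,"y":0,"z":0,"turn":-0.14},{"x":0,"y":0,"z":0,"turn":-0.14},{"x":0,"y":0,"z":0,"turn":-0.14},{"x":0,"y":0,"z":0,"turn":-0.14}]'
python3 -m crank '[{"x":0,"y":0,"z":0,"turn":-0.14},{"x":0,"y":0,"z":0,"turn":-0.14},{"x":0,"y":0,"z":0,"turn":-0.14},{"x":0,"y":0,"z":0,"turn":-0.14},{"x":0,"y":0,"z":0,"turn":-0.13}]'
python3 go.py .577 .188 .2 84.6
```

```text
time: 3.5
tool_pos: [0.4345, -0.3054, 0.2041]
tool_rot: [0.0, 0.999, 0.043, -0.0]
contact_force: [0.1, 0.5, -3.0]
gripper_width: 0.611
grasp_force: 65.1
time: 4.0
tool_pos: [0.4346, -0.3055, 0.2023]
tool_rot: [-0.0, 0.923, 0.386, -0.0]
contact_force: [-0.1, -0.8, -3.0]
gripper_width: 0.613
grasp_force: 65.1
time: 4.5
tool_pos: [0.4346, -0.3055, 0.2023]
tool_rot: [-0.0, 0.738, 0.675, -0.0]
contact_force: [0.3, -0.2, -3.1]
gripper_width: 0.61
grasp_force: 65.1
t 4.5 pos [ 0.4346 -0.3055  0.2023] psi 84.87 q6 -0.66 w 0.61 gf 65.1
shift cm [50.43  9.78  0.24] turn rad 0.005 tilt z [-0.  0. -1.]
```

```bash
python3 -m crank '[{"x":4.2,"y":0.81,"z":0,"turn":0},{"x":4.2,"y":0.81,"z":0,"turn":0},{"x":4.2,"y":0.81,"z":0,"turn":0},{"x":4.2,"y":0.81,"z":0,"turn":0}]'
python3 -m crank '[{"x":4.2,"y":0.81,"z":0,"turn":0},{"x":4.2,"y":0.81,"z":0,"turn":0},{"x":4.2,"y":0.81,"z":0,"turn":0},{"x":4.2,"y":0.81,"z":0,"turn":0}]'
python3 -m crank '[{"x":4.2,"y":0.81,"z":0,"turn":0},{"x":4.2,"y":0.81,"z":0,"turn":0},{"x":4.2,"y":0.81,"z":0,"turn":0},{"x":4.2,"y":0.81,"z":0,"turn":0},{"x":0,"y":0,"z":0,"turn":0}]'
python3 -m crank '[{"x":0,"y":0,"z":2,"turn":0},{"x":0,"y":0,"z":0,"turn":0},{"x":0,"y":0,"z":0,"turn":0}]'
python3 go.py .577 .188 .105 84.6
python3 - <<'E'
from h import *
o=[]
p,d,K,T=grab("top"); o.append(cv2.resize(p[110:260,150:300],(500,500)))
p,d,K,T=grab("side"); o.append(cv2.resize(p[150:270,195:295],(300,360)))
o[1]=np.vstack([o[1],np.zeros((140,300,3),np.uint8)])
save("hold1.png",np.hstack(o))
E
```

```text
time: 4.9
tool_pos: [0.4829, -0.1401, 0.2024]
tool_rot: [0.0, 0.74, 0.672, 0.0]
contact_force: [0.5, -0.0, -2.0]
gripper_width: 0.61
grasp_force: 65.0
time: 5.3
tool_pos: [0.5311, 0.0243, 0.2025]
tool_rot: [0.0, 0.74, 0.673, 0.0]
contact_force: [0.8, -1.0, -3.3]
gripper_width: 0.609
grasp_force: 65.1
time: 5.8
tool_pos: [0.5796, 0.1911, 0.2022]
tool_rot: [-0.001, 0.738, 0.675, 0.001]
contact_force: [-0.5, -1.2, -2.9]
gripper_width: 0.608
grasp_force: 65.1
time: 6.1
tool_pos: [0.5787, 0.1861, 0.1817]
tool_rot: [-0.0, 0.74, 0.673, -0.001]
contact_force: [0.4, -0.4, -3.3]
gripper_width: 0.613
grasp_force: 65.0
t 6.1 pos [0.5787 0.1861 0.1817] psi 84.53 q6 0.28 w 0.613 gf 65.0
shift cm [ 0.18 -0.17  7.67] turn rad -0.001 tilt z [-0.002 -0.001 -1.   ]
```

View pics/hold1.png

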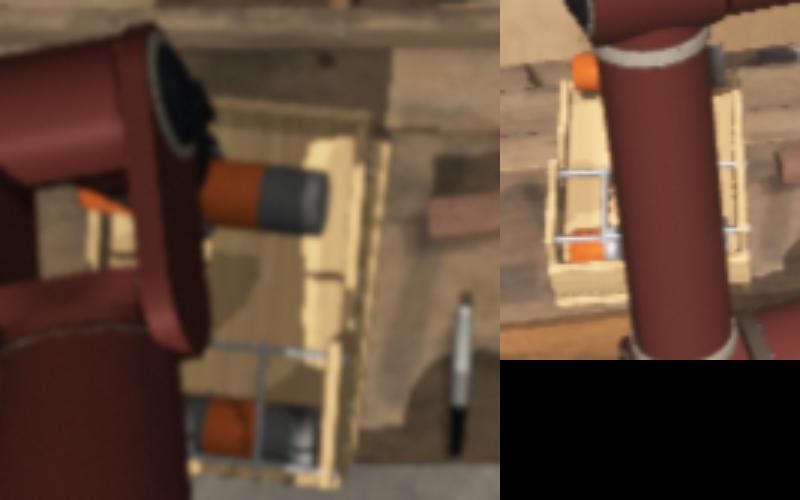

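The can's cap points left (+y), the same side as can_0, and it hangs between the walls. Lowering it now.

```bash
python3 -m crank '[{"x":0.1,"y":0,"z":2.5,"turn":0},{"x":0,"y":0,"z":2.5,"turn":0},{"x":0,"y":0,"z":2,"turn":0},{"x":0,"y":0,"z":0,"turn":0},{"x":0,"y":0,"z":0,"turn":0}]'
python3 -m crank '[{"x":0,"y":0,"z":0.3,"turn":0},{"x":0,"y":0,"z":0.2,"turn":0},{"x":0,"y":0,"z":0.2,"turn":0},{"x":0,"y":0,"z":0,"turn":0}]'
python3 go.py .577 .188 .102 84.6
python3 - <<'E'
from h import *
p,d,K,T=grab("top");P=cloud(d,K,T)
q=P[150:200,225:275]; m=(q[...,2]>.115)&(q[...,2]<.155)&(abs(q[...,0]-.575)<.03)&(q[...,1]>.086)
q=q[m]; print(len(q),q.min(0),q.max(0))
E
```

```text
time: 6.7
tool_pos: [0.58, 0.1874, 0.1132]
tool_rot: [0.0, 0.74, 0.673, 0.0]
contact_force: [-0.1, -0.6, -2.4]
gripper_width: 0.609
grasp_force: 65.1
time: 7.1
tool_pos: [0.5796, 0.1877, 0.1055]
tool_rot: [0.0, 0.74, 0.673, 0.0]
contact_force: [0.4, -1.0, -4.2]
gripper_width: 0.609
grasp_force: 65.1
t 7.1 pos [0.5796 0.1877 0.1055] psi 84.56 q6 0.29 w 0.609 gf 65.1
shift cm [ 0.01 -0.26  0.35] turn rad -0.001 tilt z [ 0.  0. -1.]
498 [0.54507411 0.09098056 0.1152597 ] [0.60389761 0.16662027 0.14675877]
```

```bash
python3 -m crank '[{"x":0,"y":0,"z":0.2,"turn":0},{"x":0,"y":0,"z":0.1,"turn":0},{"x":0,"y":0,"z":0,"turn":0}]'
python3 -m crank '[{"x":0,"y":0,"z":0,"turn":0},{"x":0,"y":0,"z":0,"turn":0},{"x":0,"y":0,"z":0,"turn":0},{"x":0,"y":0,"z":0,"turn":0}]' 100
python3 -m crank '[{"x":0,"y":0,"z":-1,"turn":0},{"x":0,"y":0,"z":-2,"turn":0},{"x":0,"y":0,"z":-3,"turn":0},{"x":0,"y":0,"z":-4,"turn":0},{"x":0,"y":0,"z":0,"turn":0}]'
python3 go.py .472 -.142 .2 189.6
```

```text
time: 7.45
tool_pos: [0.5795, 0.1877, 0.1021]
tool_rot: [-0.0, 0.74, 0.673, -0.0]
contact_force: [0.2, 0.4, -3.0]
gripper_width: 0.61
grasp_force: 65.1
time: 7.85
tool_pos: [0.5797, 0.1878, 0.1027]
tool_rot: [0.0, 0.74, 0.673, 0.0]
contact_force: [-1.0, 0.2, -0.3]
gripper_width: 0.995
grasp_force: 0.4
time: 8.35
tool_pos: [0.5836, 0.1884, 0.2112]
tool_rot: [0.004, 0.74, 0.673, 0.006]
contact_force: [0.7, 0.5, 0.9]
gripper_width: 1.001
grasp_force: 0.0
t 8.35 pos [0.5836 0.1884 0.2112] psi 84.56 q6 0.29 w 1.001 gf 0.0
shift cm [-33.96  -7.99   0.88] turn rad -1.833 tilt z [ 0.014  0.003 -1.   ]
```

```bash
python3 -m crank '[{"x":-4.23,"y":-0.95,"z":0,"turn":0},{"x":-4.23,"y":-0.95,"z":0,"turn":0},{"x":-4.23,"y":-0.95,"z":0,"turn":0},{"x":-4.23,"y":-0.95,"z":0,"turn":0}]'
python3 -m crank '[{"x":-4.23,"y":-0.95,"z":0,"turn":0},{"x":-4.23,"y":-0.95,"z":0,"turn":0},{"x":-4.23,"y":-0.95,"z":0,"turn":0},{"x":-4.23,"y":-0.95,"z":0,"turn":0}]'
python3 -m crank '[{"x":0,"y":0,"z":0,"turn":-0.141},{"x":0,"y":0,"z":0,"turn":-0.141},{"x":0,"y":0,"z":0,"turn":-0.141},{"x":0,"y":0,"z":0,"turn":-0.141},{"x":0,"y":0,"z":0,"turn":-0.141}]'
python3 -m crank '[{"x":0,"y":0,"z":0,"turn":-0.141},{"x":0,"y":0,"z":0,"turn":-0.141},{"x":0,"y":0,"z":0,"turn":-0.141},{"x":0,"y":0,"z":0,"turn":-0.141},{"x":0,"y":0,"z":0,"turn":-0.141}]'
python3 -m crank '[{"x":0,"y":0,"z":0,"turn":-0.141},{"x":0,"y":0,"z":0,"turn":-0.141},{"x":0,"y":0,"z":0,"turn":-0.141},{"x":0,"y":0,"z":0,"turn":0}]'
python3 go.py .472 -.142 .013 189.6
python3 - <<'E'
from h import *
o=[]
p,d,K,T=grab("top"); o.append(cv2.resize(p[120:270,160:360],(600,450)))
save("in1.png",o[0])
E
```

```text
time: 8.75
tool_pos: [0.5252, 0.0215, 0.2029]
tool_rot: [0.001, 0.74, 0.673, 0.0]
contact_force: [1.2, -0.1, 0.4]
gripper_width: 0.999
grasp_force: 0.0
time: 9.15
tool_pos: [0.4713, -0.1436, 0.203]
tool_rot: [0.001, 0.74, 0.673, 0.0]
contact_force: [1.0, -0.5, 0.7]
gripper_width: 1.002
grasp_force: 0.0
time: 9.65
tool_pos: [0.4719, -0.1422, 0.2029]
tool_rot: [0.001, 0.46, 0.888, -0.0]
contact_force: [0.3, -0.2, -0.9]
gripper_width: 1.001
grasp_force: 0.0
time: 10.15
tool_pos: [0.472, -0.1421, 0.2028]
tool_rot: [0.0, 0.125, 0.992, -0.0]
contact_force: [-0.5, -0.2, -0.7]
gripper_width: 1.0
grasp_force: 0.0
time: 10.55
tool_pos: [0.472, -0.1421, 0.2028]
tool_rot: [0.0, -0.083, 0.997, -0.0]
contact_force: [-0.2, -0.7, 0.6]
gripper_width: 1.004
grasp_force: 0.0
t 10.55 pos [ 0.472  -0.1421  0.2028] psi -170.44 q6 -2.18 w 1.004 gf 0.0
shift cm [1.000e-02 3.000e-02 1.898e+01] turn rad -0.001 tilt z [ 0.001 -0.001 -1.   ]
```

View pics/in1.png

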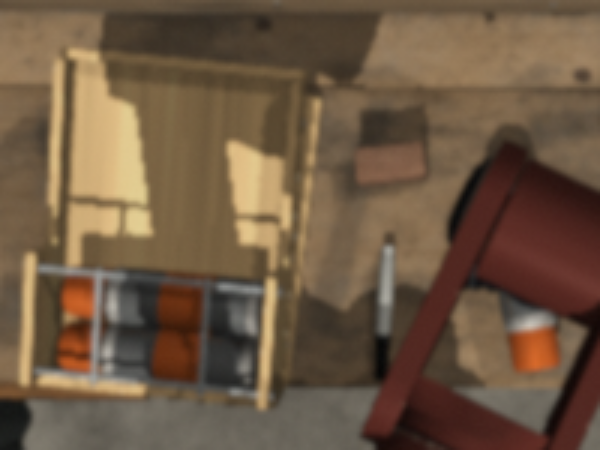

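The first can sits in line behind can_0, both caps left, and the second can is still in place (cap at (535, 350)). Picking it now.

```bash
python3 -m crank '[{"x":0,"y":0,"z":4,"turn":0},{"x":0,"y":0,"z":4,"turn":0},{"x":0,"y":0,"z":3,"turn":0},{"x":0,"y":0,"z":0,"turn":0},{"x":0,"y":0,"z":0,"turn":0}]'
python3 -m crank '[{"x":0,"y":0,"z":3,"turn":0},{"x":0,"y":0,"z":3,"turn":0},{"x":0,"y":0,"z":2,"turn":0},{"x":0,"y":0,"z":0,"turn":0}]'
python3 -m crank '[{"x":0,"y":0,"z":0,"turn":0},{"x":0,"y":0,"z":0,"turn":0},{"x":0,"y":0,"z":0,"turn":0},{"x":0,"y":0,"z":0,"turn":0},{"x":0,"y":0,"z":0,"turn":0}]' 30
python3 -m crank '[{"x":0,"y":0,"z":-3,"turn":0},{"x":0,"y":0,"z":-4,"turn":0},{"x":0,"y":0,"z":-4,"turn":0},{"x":0,"y":0,"z":-4,"turn":0},{"x":0,"y":0,"z":-4,"turn":0}]'
python3 go.py .58 .1875 .2 84.6
```

```text
time: 11.1
tool_pos: [0.4719, -0.1421, 0.0928]
tool_rot: [-0.0, -0.083, 0.997, 0.0]
contact_force: [0.4, -1.1, -0.5]
gripper_width: 0.999
grasp_force: 0.0
time: 11.5
tool_pos: [0.4715, -0.1419, 0.012]
tool_rot: [-0.001, -0.083, 0.997, 0.0]
contact_force: [-0.5, 0.2, 0.7]
gripper_width: 0.998
grasp_force: 0.0
time: 12.0
tool_pos: [0.4741, -0.143, 0.0153]
tool_rot: [0.002, -0.083, 0.997, -0.001]
contact_force: [-1.0, 0.3, 7.0]
gripper_width: 0.608
grasp_force: 63.4
time: 12.5
tool_pos: [0.4713, -0.1418, 0.2042]
tool_rot: [0.0, -0.083, 0.997, -0.0]
contact_force: [0.5, -0.3, -3.0]
gripper_width: 0.611
grasp_force: 65.5
t 12.5 pos [ 0.4713 -0.1418  0.2042] psi -170.43 q6 -2.18 w 0.611 gf 65.5
shift cm [-16.19  30.66   0.42] turn rad 1.832 tilt z [ 0. -0. -1.]
```

```bash
python3 -m crank '[{"x":0,"y":0,"z":0,"turn":0.141},{"x":0,"y":0,"z":0,"turn":0.141},{"x":0,"y":0,"z":0,"turn":0.141},{"x":0,"y":0,"z":0,"turn":0.141},{"x":0,"y":0,"z":0,"turn":0.141}]' >/dev/null
python3 -m crank '[{"x":0,"y":0,"z":0,"turn":0.141},{"x":0,"y":0,"z":0,"turn":0.141},{"x":0,"y":0,"z":0,"turn":0.141},{"x":0,"y":0,"z":0,"turn":0.141},{"x":0,"y":0,"z":0,"turn":0.141}]' >/dev/null
python3 -m crank '[{"x":0,"y":0,"z":0,"turn":0.141},{"x":0,"y":0,"z":0,"turn":0.141},{"x":0,"y":0,"z":0,"turn":0.141},{"x":0,"y":0,"z":0,"turn":0}]' >/dev/null
python3 -m crank '[{"x":4.23,"y":0.95,"z":0,"turn":0},{"x":4.23,"y":0.95,"z":0,"turn":0},{"x":4.23,"y":0.95,"z":0,"turn":0},{"x":4.23,"y":0.95,"z":0,"turn":0}]' >/dev/null
python3 -m crank '[{"x":4.23,"y":0.95,"z":0,"turn":0},{"x":4.23,"y":0.95,"z":0,"turn":0},{"x":4.23,"y":0.95,"z":0,"turn":0},{"x":4.23,"y":0.95,"z":0,"turn":0},{"x":0,"y":0,"z":0,"turn":0}]'
python3 -m crank '[{"x":0,"y":0,"z":2,"turn":0},{"x":0,"y":0,"z":2,"turn":0},{"x":0,"y":0,"z":2,"turn":0},{"x":0,"y":0,"z":0,"turn":0},{"x":0,"y":0,"z":0,"turn":0}]'
python3 go.py .58 .1875 .102 84.6
python3 - <<'E'
from h import *
p,d,K,T=grab("top");P=cloud(d,K,T)
q=P[150:200,225:275]; m=(q[...,2]>.13)&(q[...,2]<.19)&(abs(q[...,0]-.575)<.03)&(q[...,1]>.08)
q=q[m]; print(len(q),q.min(0),q.max(0)); save("hold2.png",cv2.resize(p[120:270,160:360],(600,450)))
E
```

```text
time: 14.8
tool_pos: [0.58, 0.1921, 0.2023]
tool_rot: [-0.001, 0.737, 0.676, 0.001]
contact_force: [0.0, -0.5, -3.2]
gripper_width: 0.607
grasp_force: 65.5
time: 15.3
tool_pos: [0.5793, 0.1872, 0.1423]
tool_rot: [-0.0, 0.74, 0.673, -0.0]
contact_force: [-0.2, 0.3, -3.0]
gripper_width: 0.608
grasp_force: 65.4
t 15.3 pos [0.5793 0.1872 0.1423] psi 84.61 q6 0.28 w 0.608 gf 65.4
shift cm [0.03 0.07 4.03] turn rad 0.0 tilt z [-0.001 -0.    -1.   ]
496 [0.54579088 0.09337125 0.13140842] [0.60317797 0.15819087 0.18285754]
```

View pics/hold2.png

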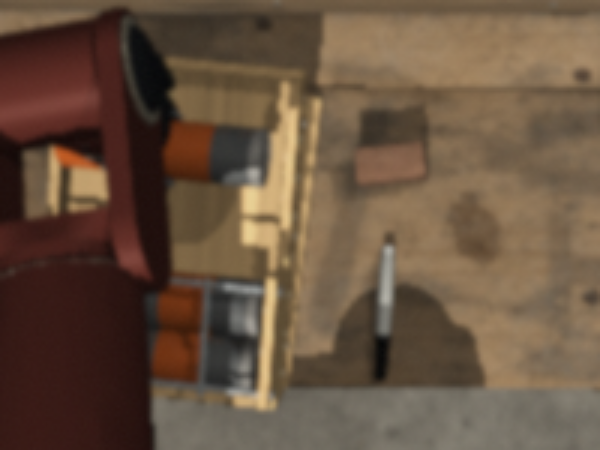

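The cap (orange, at (75, 155)) points left and the can is centred. Lowering and releasing.

```bash
python3 -m crank '[{"x":0,"y":0,"z":2,"turn":0},{"x":0,"y":0,"z":1,"turn":0},{"x":0,"y":0,"z":0.5,"turn":0},{"x":0,"y":0,"z":0.5,"turn":0},{"x":0,"y":0,"z":0,"turn":0}]'
python3 -m crank '[{"x":0,"y":0,"z":0,"turn":0},{"x":0,"y":0,"z":0,"turn":0},{"x":0,"y":0,"z":0,"turn":0},{"x":0,"y":0,"z":0,"turn":0}]' 100
python3 -m crank '[{"x":0,"y":0,"z":-1,"turn":0},{"x":0,"y":0,"z":-2,"turn":0},{"x":0,"y":0,"z":-3,"turn":0},{"x":0,"y":0,"z":-4,"turn":0},{"x":0,"y":0,"z":0,"turn":0}]'
python3 -m crank '[{"x":-4.23,"y":-0.95,"z":0,"turn":0},{"x":-4.23,"y":-0.95,"z":0,"turn":0},{"x":-4.23,"y":-0.95,"z":0,"turn":0},{"x":-4.23,"y":-0.95,"z":0,"turn":0}]' >/dev/null
python3 -m crank '[{"x":-4.23,"y":-0.95,"z":0,"turn":0},{"x":-4.23,"y":-0.95,"z":0,"turn":0},{"x":-4.23,"y":-0.95,"z":0,"turn":0},{"x":-4.23,"y":-0.95,"z":0,"turn":0},{"x":0,"y":0,"z":0,"turn":0}]'
python3 - <<'E'
from h import *
p,d,K,T=grab("top"); save("in2.png",cv2.resize(p[110:270,110:510],(800,320)))
E
```

```text
time: 15.85
tool_pos: [0.5797, 0.1876, 0.1024]
tool_rot: [0.0, 0.74, 0.673, 0.0]
contact_force: [-0.5, 0.0, -3.4]
gripper_width: 0.613
grasp_force: 65.5
time: 16.25
tool_pos: [0.5799, 0.1878, 0.103]
tool_rot: [0.0, 0.74, 0.673, 0.0]
contact_force: [-0.8, -0.1, 0.5]
gripper_width: 1.001
grasp_force: 0.5
time: 16.75
tool_pos: [0.5836, 0.1884, 0.2112]
tool_rot: [0.004, 0.74, 0.673, 0.006]
contact_force: [-0.4, 0.6, 0.9]
gripper_width: 1.0
grasp_force: 0.0
time: 17.65
tool_pos: [0.4707, -0.146, 0.203]
tool_rot: [0.001, 0.742, 0.67, -0.0]
contact_force: [0.4, 0.6, 0.2]
gripper_width: 1.002
grasp_force: 0.0
```

View pics/in2.png

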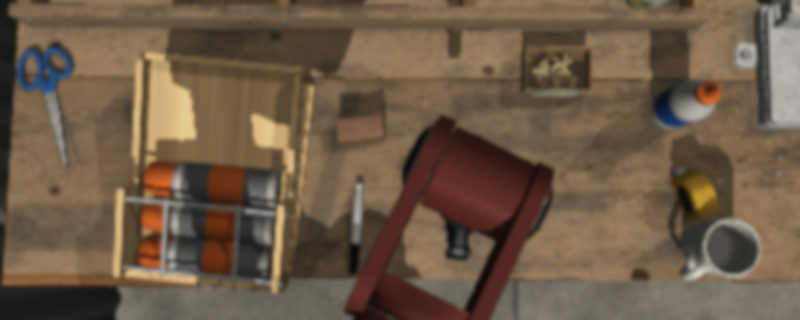

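All three cans lie in line in the rack at (140–280, 165–275) with their caps to the left, and the other things on the bench have not moved. Handing in.

```bash
python3 -m crank '[{"x":0,"y":0,"z":0,"turn":0},{"x":0,"y":0,"z":0,"turn":0},{"x":0,"y":0,"z":0,"turn":0}]' >/dev/null; python3 -c "
from plant import manip
print(manip.job_done())"
```

```text
the job is handed in; nothing more can be done
None
```

Both spray cans are in the rack in line behind the first, all three caps pointing to the +y side, nothing else on the bench moved, and the job was handed in at about 18 s.

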